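Clear the parked cup and hold the bolt head behind the bracket

ROBOT

A 6-joint arm with a two-finger parallel gripper is mounted at the origin on the work surface. World frame = base frame: x ahead of the robot, y to its left, z up, the work surface at z = 0. Lengths are in m, angles in degrees, forces in N, time in s.
With the tool pointing down it reaches from about 0.35 to 0.925 m from the base axis. Payload 6.4 kg.
Tool frame: the origin (TCP) lies on the centre line of the jaws, within the pads' length; the fingertips stand tip_reach ahead of it and the grasp point (between the pads) lies 3 mm ahead of it (tip_reach is the distance from the TCP to the fingertips, in m); z points along the fingers, x is the direction in which the jaws open and shut, and the axes are right-handed (so a half turn about z gives the same grasp; the last joint's range is limited). The gripper opens to 94 mm and grips with 3 to 60 N. Pads are 16 mm wide; open, the fingers measure 119 mm over their backs; the gripper's body (75 mm by 177 mm) begins 78 mm behind the grasp point.
Start: joints at [57.978, 14.043, 89.255, -0, 76.702, -9.975], TCP at [0.244, 0.602, 0.227] pointing down, gripper open.
Joint ranges: [-179.41, 179.41], [-58.25, 129.5], [7.25, 145.43], [-54.29, 234.29], [11.92, 165.04], [-157.13, 157.13]. Speed limits (degrees/s): [147.25, 147.25, 180, 180, 180, 180].

INTERFACE

Orientations are given as a 3x3 rotation matrix whose columns are the frame's x, y, z axes.
In Python, from station import get_obs, snapshot, sign_off, recognise, cut_out, place_of, tip_reach gives the robot as it stands. The module is installed in compiled form; this text tells all that it offers.
- The arm moves only by the shell command python3 -m inch 'ROWS' [OPENING] [FORCE]. ROWS is JSON, a list of rows, each an object of numbers: "x", "y", "z": the shift along the world's x, y, z in units of 50 mm (1.0 is 50 mm); "ax", "ay", "az": the turn, a rotation vector about the world's x, y, z in units of 5 degrees (1.0 is 5 degrees). A call has 1 to 5 rows; each row is the pose to reach, as a shift and turn from the pose commanded when the call began; what a row does not reach only later rows make up. A row lasts 1/10 s, in which the tool goes at most 50 mm and 8.59 degrees, less where a joint would pass 70% of its speed; a pose out of reach is approached as far as the arm can. A call with a gripper value outside its range is refused whole. OPENING is the opening, from 0 (shut) to 1 (fully open), set as the call begins (- or left out, the last holds). The fingers move at their own pace and stop on an object; FORCE is the grip in N (left out, the last holds). Time passes only in rows, so rows that repeat a pose let the fingers close. It gives the time, the measured TCP pose, the force and the opening at its end, in the units of the state.
- get_obs(): the state, without advancing time (a new reading comes with each control period).
- snapshot(name): name is "side" or "top" or "wrist"; returns a dict with "img" (420x560x3 uint8, red, green, blue), "vertical_fov" (degrees; the focal length in pixels is half the picture's height over the tangent of half this angle, whatever the lens; pixels are square), "cx", "cy" (the principal point, pixels), "dist" ([k1, k2, p1, p2, k3] as OpenCV has them; the pictures are not rectified), "world_from_camera" (4x4, takes a point from camera to world coordinates); the wrist camera has in their place "tool_from_camera" (4x4, takes a point from camera to tool coordinates, whose origin is the TCP and whose axes are the tool frame's). Camera axes: x right, y down, z forward; pixel columns grow to the right and rows downward; lengths in m; the calibration is good to about 2 mm. A picture is of the moment at which its call begins: read the wrist's pose just before it. There is no depth.
- sign_off(): hands the job in, once; it reports no verdict.
Trained networks look in a picture, given as the dict that the camera call returned (one of the last four; its "shot" number tells which), for a name from the list of things; names that differ only in an ending like _2 or _b are one class to them, and where a whole thing is asked for, a point or a joint stands for the part that bears it (a point fixed in the world has none). Each returns a list of dicts, best first, with "p" (0 to 1); they miss things now and then, are a little off and sometimes report something else, mostly with a low value. They report only what shows in the picture. A call takes as long as a camera call.
- recognise(picture, name): "position" ([column, row] in pixels, amid what is visible of it).
- cut_out(picture, name): "mask" (420x560 bool, what is visible of it) and "position" ([column, row] in pixels, amid what is visible of it).
- place_of(picture, name): "position" ([column, row] in pixels: a listed point, or the origin of a listed thing).
The state is a dict: "clock": time; "qpos": joint angles; "dq": joint speeds; "tau": joint torques, N m; "eef_pos": TCP position; "tcp_rot": TCP orientation; "force": force on the tool from outside, world axes, zero at the start; "moment": the same for the moment, N m; "finger_gap": opening from 0.0 (shut) to 1.0 (fully open).
Only numpy, scipy, OpenCV 4.12 (cv2) and the standard library are available. Lean on these libraries where they do the work, as an engineer would, in place of code of your own. Each camera call takes 0.05 s, during which the arm holds its last target.

TASK

A small nut runner is slowly turning the nut on the near side of the steel bracket, and the bolt just turns round with it. Take the brass cup that stands across the bracket's slot and nest it upright in the matching cup on the counter, then reach down through the slot behind the bracket, grasp the hidden bolt head and hold it still. Finish while gripping the head so that it does not turn; leave the other things where they are.

Things in the scene. Friction and masses are not known exactly. Their poses are not given: they have to be found in the camera images.
- bracket: Fixed steel bracket, 170 mm long in its y, tops 105 mm above the counter. Origin: centre of the slot, on the counter; z up, y along the slot, x across it. Solid front plate at x -33.5 to -23.5 mm, rear rail on two end posts at x +23.5 to +33.5 mm. On its -x side sits the nut runner, a 48 mm grey cylinder out to x = -145 mm, top 94 mm above the counter.
- slot (a point): Middle of the open-topped slot between front plate and rear rail, at the level of their tops, 105 mm above the counter. The slot is 47 mm wide (bracket x), 146 mm long between the end posts (bracket y), its floor 97 mm below this point. Axes as the bracket's.
- bolt_head (a point): Centre of the hexagonal bolt head in the middle of the slot, 70 mm above the counter, 35 mm below the slot's top, midway between front plate and rear rail. 24 mm across flats, 27.7 mm across corners, 14 mm thick along its axis, the bracket's x. Grasp from above, fingers on its two sides along the bracket's y. Frame turns with the bolt.
- bolt (a joint): Turn of the bolt about the bracket's x axis, rad, without end; flats face along the bracket's y at 0 and every 1.047 rad. The nut runner drags it on with about 0.06 N m, about 0.25 rad/s when free; a 30 N grip on the sides of the head stops it.
- cup_parked: Tapered brass cup standing across the bracket's slot, above the bolt head. 56 mm wide at the foot, 68 mm at the rim, 75 mm high, wall 2 mm, no handle, 160 g (varies). Origin: centre of its underside, z up along its axis.
- cup_counter: The same cup, standing on the counter; the parked cup nests into it and then stands about 30 mm higher (the tapers touch). Same size, origin and axes.
- jar: Bystander, to be left alone: closed amber glass jar, 72 mm wide, 100 mm high.
- mortar: Bystander, to be left alone: stone mortar bowl, 100 mm wide, 75 mm high.
- dish: Bystander, to be left alone: flat brass dish, 130 mm wide, 22 mm high.
- weight_a: Bystander, to be left alone: brass scale weight, 28 mm wide, 32 mm high.
- weight_b: Bystander, to be left alone: brass scale weight, 22 mm wide, 26 mm high.
- scoop: Bystander, to be left alone: metal spoon with a wooden handle, lying on the counter.
- brush: Bystander, to be left alone: flat brush with a wooden handle, lying on the counter.

How it is judged (in metres and radians):
On the way, in this order (a step that is already met when the one before it is completed fails the run):
1. the parked cup is nested upright in the cup on the counter and let go (horizontal distance between cup_parked and cup_counter below 0.006 m and z of cup_parked in the frame of cup_counter between 0.01 and 0.042 m and angle between cup_counter's own z axis and vertical below 0.1 rad and angle between cup_parked's own z axis and vertical below 0.14 rad and height (world z) of cup_counter below 0.006 m and linear speed of cup_parked below 0.02 m/s and contact force between each of the arm, the fingers and cup_parked below 0.1 N), for 0.2 s.
2. the bolt head is gripped and has stopped turning (contact force between the fingers and bolt above 4 N and distance between the grasp point and bolt_head below 0.03 m and velocity of joint bolt between -0.04 and 0.04 rad/s), for 0.3 s.
At the end, for the whole second after the job is handed in: Parked cup nested in the counter cup (axes within 6 mm, 10 to 42 mm above it, both upright within 6 to 8 degrees, at rest, untouched); fingers hold the bolt head (over 4 N, grasp point within 30 mm of its centre), bolt turning slower than 0.04 rad/s (all of step 1 and all of step 2); the arm keeps its last pose, push and grip.
It fails at once if a bystander is pushed more than 30 mm away (distance of any of jar, mortar, dish, weight_a, weight_b, scoop, brush from where it was at the start of the episode above 0.03 m).
It also fails if it takes over 58 s, if anything falls off the work surface, if the arm or the gripper's body presses on something with over 40 N, if the wrist force passes 120 N, or if a joint passes its speed limit or range.

## Working session

There is one attempt and no reset: what is moved stays moved. The work goes in short steps, Python scripts to look and compute and a shell command to move; the robot and the scene stay as the last step left them, time stands still between calls to the robot, and variables do not carry over. Pictures are saved under pics/ and viewed, and the job is handed in when it is done.

```bash
mkdir -p pics; ls; cat > h.py <<'E'
import numpy as np, cv2
from station import *
def K(s):
    f=210/np.tan(np.radians(s["vertical_fov"]/2)); return np.array([[f,0,s["cx"]],[0,f,s["cy"]],[0,0,1.]])
def wfc(s,obs=None):
    if "world_from_camera" in s: return np.array(s["world_from_camera"])
    T=np.eye(4);T[:3,:3]=np.array(obs["tcp_rot"]);T[:3,3]=obs["eef_pos"]
    return T@np.array(s["tool_from_camera"])
def ray(s,px,T):
    u=cv2.undistortPoints(np.array([[px]],float),K(s),np.array(s["dist"],float))[0,0]
    d=T[:3,:3]@np.array([u[0],u[1],1]);return T[:3,3],d/np.linalg.norm(d)
def onz(s,px,T,z):
    o,d=ray(s,px,T);return o+d*(z-o[2])/d[2]
def proj(s,P,T):
    Ti=np.linalg.inv(T);r,_=cv2.Rodrigues(Ti[:3,:3])
    return cv2.projectPoints(np.array(P,float).reshape(-1,1,3),r,Ti[:3,3],K(s),np.array(s["dist"],float))[0][:,0]
def tri(rs):
    A=np.zeros((3,3));b=np.zeros(3)
    for o,d in rs:
        M=np.eye(3)-np.outer(d,d);A+=M;b+=M@o
    p=np.linalg.solve(A,b);return p,[np.linalg.norm((np.eye(3)-np.outer(d,d))@(p-o)) for o,d in rs]
def save(s,n): cv2.imwrite("pics/"+n+".png",cv2.cvtColor(s["img"],cv2.COLOR_RGB2BGR))
E
python3 - <<'E'
from h import *
print(tip_reach if not callable(tip_reach) else tip_reach())
o=get_obs();print(o)
for n in ["side","top","wrist"]:
    s=snapshot(n);save(s,n+"0");T=wfc(s,o);print(n,s["vertical_fov"],T.round(3).tolist())
    for k in ["cup_parked","cup_counter","bracket","slot","bolt_head"]:
        for r in place_of(s,k)[:3]:
            z={"slot":.105,"bolt_head":.07,"cup_parked":.105}.get(k,0)
            print(k,round(r["p"],2),np.round(r["position"],1),onz(s,r["position"],T,z).round(4))
E
```

```text
pics
0.022
{'clock': 0.0, 'qpos': array([ 5.79781922e+01,  1.40836427e+01,  8.93248560e+01, -8.87440015e-04,
        7.67001970e+01, -9.97550137e+00]), 'dq': array([ 0.03686652, -0.07886081,  0.058114  ,  0.03552836, -0.01333538,
        0.025555  ]), 'tau': array([ 1.11178524e-03, -4.15818465e+01, -3.14612782e+01,  6.85941288e-02,
        3.31378507e-02, -1.36999070e-04]), 'eef_pos': array([0.24368279, 0.60199242, 0.22635115]), 'tcp_rot': array([[ 3.75351576e-01,  9.26881982e-01, -9.93140822e-04],
       [ 9.26880625e-01, -3.75352758e-01, -1.61643953e-03],
       [-1.87102683e-03, -3.13789859e-04, -9.99998200e-01]]), 'force': array([0.13175677, 0.41856853, 0.47334528]), 'moment': array([-0.01846074, -0.01160933,  0.05037649]), 'finger_gap': 0.9977538758305567}
side 56.72092221384355 [[0.692, -0.451, 0.563, 0.057], [-0.722, -0.447, 0.529, -0.491], [0.013, -0.772, -0.635, 0.717], [0.0, 0.0, 0.0, 1.0]]
cup_parked 0.56 [234.8 193.6] [0.5836 0.1576 0.105 ]
cup_counter 0.81 [317.5 323.3] [ 0.4858 -0.2146  0.    ]
bracket 0.62 [235.2 222. ] [0.585  0.1664 0.    ]
slot 0.88 [233.5 194.9] [0.5774 0.1557 0.105 ]
bolt_head 0.45 [235.7 202.3] [0.5891 0.1631 0.07  ]
top 50.950257487023684 [[0.025, -0.983, 0.18, 0.387], [-1.0, -0.023, 0.014, -0.001], [-0.01, -0.18, -0.984, 1.272], [0.0, 0.0, 0.0, 1.0]]
cup_parked 0.57 [233.9 207.4] [0.5878 0.1589 0.105 ]
bracket 0.7 [239.6 210.3] [0.5976 0.1562 0.    ]
bracket 0.42 [211.  150.2] [0.7788 0.2507 0.    ]
slot 0.6 [235.2 206. ] [0.5917 0.1556 0.105 ]
wrist 61.106965581245284 [[0.376, 0.898, 0.228, 0.177], [0.927, -0.363, -0.095, 0.629], [-0.002, 0.247, -0.969, 0.385], [0.0, 0.0, 0.0, 1.0]]
```

View pics/side0.png

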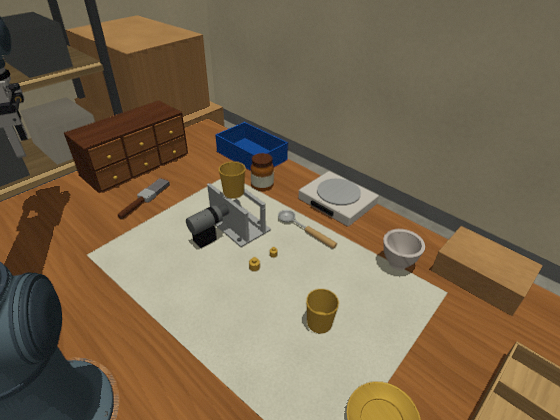

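View pics/top0.png

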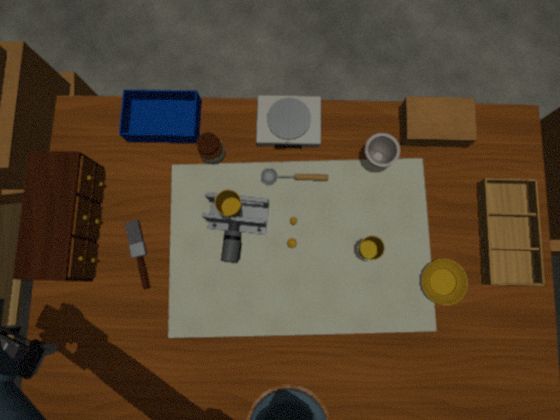

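View pics/wrist0.png

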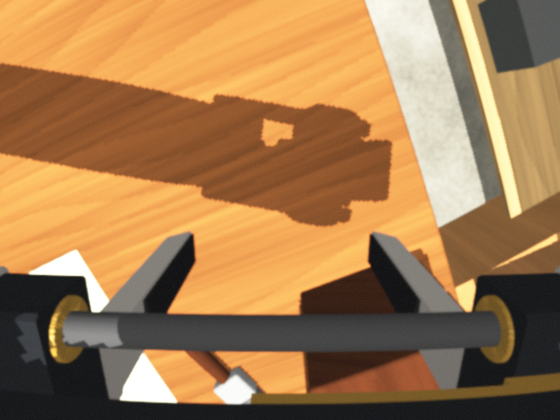

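```bash
cat >> h.py <<'E'
from scipy.optimize import minimize
def cupsil(s,T,x,y,z):
    t=np.linspace(0,2*np.pi,40)
    P=[[x+r*np.cos(a),y+r*np.sin(a),z+h] for r,h in((.028,0),(.034,.075)) for a in t]
    return cv2.convexHull(proj(s,P,T).astype(np.float32))
def dt(m):
    m=m.astype(np.uint8)
    c=max(cv2.findContours(m,0,cv2.CHAIN_APPROX_NONE)[0],key=cv2.contourArea); return c
def fitcup(views,z,x0):
    cs=[(s,T,dt(m)) for s,T,m in views]
    def f(p):
        e=[]
        for s,T,c in cs:
            h=cupsil(s,T,p[0],p[1],z)
            e+=[min(abs(cv2.pointPolygonTest(h,(float(q[0][0]),float(q[0][1])),True)),6)**2 for q in c[::2]]
        return np.mean(e)
    r=minimize(f,x0,method="Nelder-Mead",options=dict(initial_simplex=[x0,[x0[0]+.01,x0[1]],[x0[0],x0[1]+.01]]))
    return r.x,np.sqrt(r.fun)
E
python3 - <<'E'
from h import *
V={}
for n in ["side","top"]:
    s=snapshot(n);T=wfc(s)
    for k in ["cup_parked","cup_counter","jar","weight_a","dish","mortar"]:
        for r in cut_out(s,k)[:3]:
            print(n,k,round(r["p"],2),np.round(r["position"],1),r["mask"].sum())
            V.setdefault(k,[]).append((s,T,r))
def near(v,k,pos):
    return [(s,T,r["mask"]) for s,T,r in V[k] if np.linalg.norm(np.array(r["position"])-pos[0 if "x" not in s and s["world_from_camera"][2][3]<1 else 1])<25]
for k,z,x0,pos in [("cup_parked",.105,[.585,.158],[(232,180),(229,203)]),("cup_counter",0,[.486,-.2146],[(321,312),(371,248)])]:
    vs=near(V,k,pos)+( [] if len(near(V,k,pos))>=2 else near(V,"cup_counter" if k=="cup_parked" else "cup_parked",pos))
    print(k,len(vs),fitcup(vs,z,x0))
    for v in vs: print(fitcup([v],z,x0))
E
```

```text
side cup_parked 0.68 [235.2 182. ] 860
side cup_counter 0.6 [321.4 310.9] 1131
side cup_counter 0.48 [228.3 219.5] 2987
side jar 0.98 [259.5 173.3] 796
side weight_a 0.63 [274.7 251.6] 83
side weight_a 0.57 [255.1 262.5] 130
side weight_a 0.53 [236.3 181.2] 813
side dish 0.93 [375.  402.5] 2259
side dish 0.57 [307.5 232.6] 457
side mortar 0.78 [402.5 244.6] 1295
top cup_parked 0.62 [231.4 201.4] 589
top cup_counter 0.56 [373.1 246.7] 481
top cup_counter 0.47 [444.  280.7] 1627
top jar 0.88 [208.8 144.4] 694
top weight_a 0.61 [293.5 222.4] 59
top weight_a 0.44 [292.9 241.5] 64
top dish 0.62 [442.6 280. ] 1680
top dish 0.32 [286.4 177.6] 483
top mortar 0.89 [381.5 147.8] 887
cup_parked 2 (array([0.58638078, 0.16557552]), np.float64(0.7975153224277506))
(array([0.58452245, 0.16454703]), np.float64(0.5844309765631197))
(array([0.58791524, 0.16545008]), np.float64(0.8406797988275282))
cup_counter 2 (array([ 0.49172352, -0.2167168 ]), np.float64(1.2189859845343445))
(array([ 0.49162037, -0.21621734]), np.float64(1.2288896882982778))
(array([ 0.49251486, -0.21864832]), np.float64(1.0757092105449961))
```

```bash
python3 -m inch '[{"x":0.5,"y":-0.7,"z":0.5},{"x":1.1,"y":-1.4,"z":1},{"x":1.7,"y":-2.1,"z":1.4},{"x":2.3,"y":-2.8,"z":1.8},{"x":2.9,"y":-3.6,"z":2.2}]' 1
python3 -m inch '[{"x":0.5,"y":-0.7},{"x":1.1,"y":-1.4,"az":1},{"x":1.7,"y":-2.1,"az":2},{"x":2.3,"y":-2.8,"az":3},{"x":2.9,"y":-3.6,"az":4}]'
python3 -m inch '[{},{}]'
```

```text
validation failed for argument at $[0]...
validation failed for argument at $[0]...
validation failed for argument at $[0]...
```

```bash
python3 -m inch '[{"x":0.5,"y":-0.7,"z":0.5,"ax":0,"ay":0,"az":0},{"x":1.1,"y":-1.4,"z":1,"ax":0,"ay":0,"az":0},{"x":1.7,"y":-2.1,"z":1.4,"ax":0,"ay":0,"az":0},{"x":2.3,"y":-2.8,"z":1.8,"ax":0,"ay":0,"az":0},{"x":2.9,"y":-3.6,"z":2.2,"ax":0,"ay":0,"az":0}]' 1
```

```text
clock: 2.1
eef_pos: [0.3862, 0.4261, 0.3361]
tcp_rot: [[0.375, 0.927, 0.001], [0.927, -0.375, 0.001], [0.001, 0.001, -1.0]]
force: [0.4, 0.4, -0.7]
finger_gap: 1.0
```

```bash
python3 -m inch '[{"x":0.6,"y":-0.7,"z":0,"ax":0,"ay":0,"az":1},{"x":1.2,"y":-1.4,"z":0,"ax":0,"ay":0,"az":2},{"x":1.8,"y":-2.1,"z":0,"ax":0,"ay":0,"az":3},{"x":2.3,"y":-2.8,"z":0,"ax":0,"ay":0,"az":4},{"x":2.9,"y":-3.5,"z":0,"ax":0,"ay":0,"az":4}]'
python3 -m inch '[{"x":0.3,"y":-0.5,"z":0,"ax":0,"ay":0,"az":0},{"x":0.6,"y":-1.0,"z":0,"ax":0,"ay":0,"az":0},{"x":0.6,"y":-1.0,"z":0,"ax":0,"ay":0,"az":0},{"x":0.6,"y":-1.0,"z":0,"ax":0,"ay":0,"az":0}]'
python3 - <<'E'
from h import *
o=get_obs();s=snapshot("wrist");save(s,"w1");T=wfc(s,o);print(o["eef_pos"],o["tcp_rot"])
for r in cut_out(s,"cup_parked")[:2]:
    print(r["p"],r["position"],fitcup([(s,T,r["mask"])],.105,[.586,.165]))
for k in ["slot","bracket"]:
  for r in place_of(s,k)[:2]: print(k,r["p"],r["position"],onz(s,r["position"],T,.105 if k=="slot" else 0))
E
```

```text
clock: 2.6
eef_pos: [0.5309, 0.251, 0.3352]
tcp_rot: [[0.034, 0.999, 0.0], [0.999, -0.034, 0.0], [0.0, 0.0, -1.0]]
force: [-0.3, -0.2, -0.1]
finger_gap: 0.998
clock: 3.0
eef_pos: [0.5602, 0.2024, 0.3349]
tcp_rot: [[0.037, 0.999, -0.0], [0.999, -0.037, 0.0], [0.0, -0.0, -1.0]]
force: [-0.7, 0.6, -0.1]
finger_gap: 1.001
[0.56015914 0.20244712 0.3348559 ] [[ 3.67234578e-02  9.99325397e-01 -3.72197746e-04]
 [ 9.99325381e-01 -3.67232982e-02  4.26884658e-04]
 [ 4.12928351e-04 -3.87623335e-04 -9.99999840e-01]]
0.86 [243.7, 221.0] (array([0.58812101, 0.16637279]), np.float64(0.5815949819859398))
bracket 0.92 [250.8, 183.4] [0.58621586 0.15833558 0.        ]
```

View pics/w1.png

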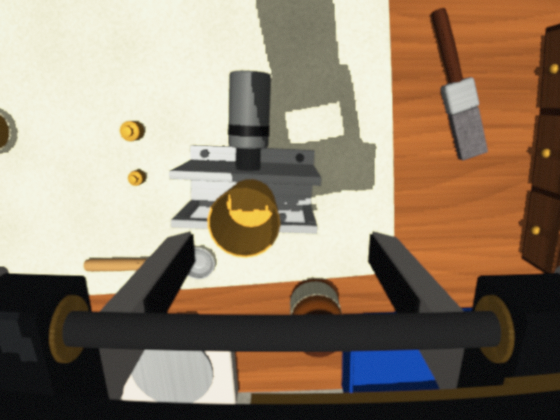

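```bash
python3 -m inch '[{"x":0.3,"y":-0.4,"z":-0.6,"ax":0,"ay":0,"az":0},{"x":0.55,"y":-0.73,"z":-1.2,"ax":0,"ay":0,"az":0},{"x":0.55,"y":-0.73,"z":-1.7,"ax":0,"ay":0,"az":0},{"x":0.55,"y":-0.73,"z":-2.1,"ax":0,"ay":0,"az":0},{"x":0.55,"y":-0.73,"z":-2.1,"ax":0,"ay":0,"az":0}]'
python3 - <<'E'
from h import *
o=get_obs();s=snapshot("wrist");save(s,"w2");T=wfc(s,o);print(o["eef_pos"])
for r in cut_out(s,"cup_parked")[:2]:
    print(r["p"],r["position"],fitcup([(s,T,r["mask"])],.105,[.586,.165]))
E
```

```text
clock: 3.7
eef_pos: [0.5855, 0.1665, 0.2264]
tcp_rot: [[0.035, 0.999, -0.007], [0.999, -0.035, -0.0], [-0.001, -0.007, -1.0]]
force: [-0.8, 0.0, -1.1]
finger_gap: 1.002
[0.58549532 0.16654408 0.22637585]
0.73 [284.4, 232.3] (array([0.58796402, 0.16659366]), np.float64(0.4875731984862562))
```

View pics/w2.png

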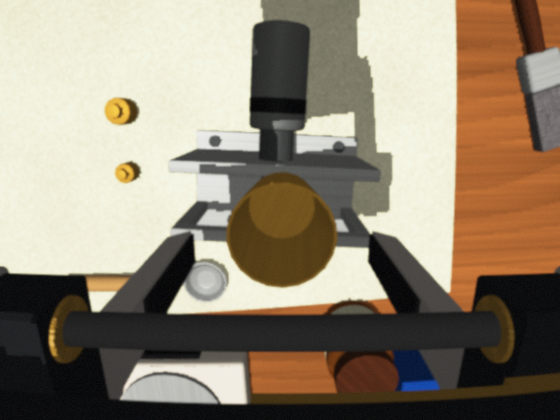

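```bash
python3 -m inch '[{"x":0.03,"y":0,"z":-0.5,"ax":0,"ay":0,"az":0},{"x":0.03,"y":0,"z":-0.97,"ax":0,"ay":0,"az":0},{"x":0.03,"y":0,"z":-0.97,"ax":0,"ay":0,"az":0},{"x":0.03,"y":0,"z":-0.97,"ax":0,"ay":0,"az":0}]'
python3 -m inch '[{"x":0,"y":0,"z":0,"ax":0,"ay":0,"az":0},{"x":0,"y":0,"z":0,"ax":0,"ay":0,"az":0},{"x":0,"y":0,"z":0,"ax":0,"ay":0,"az":0},{"x":0,"y":0,"z":0,"ax":0,"ay":0,"az":0},{"x":0,"y":0,"z":0,"ax":0,"ay":0,"az":0}]' 0 15
```

```text
clock: 4.2
eef_pos: [0.5899, 0.1664, 0.1832]
tcp_rot: [[0.035, 0.999, 0.002], [0.999, -0.035, 0.0], [0.0, 0.002, -1.0]]
force: [0.7, -0.4, 0.8]
finger_gap: 1.002
clock: 4.7
eef_pos: [0.5897, 0.1661, 0.1823]
tcp_rot: [[0.036, 0.999, 0.001], [0.999, -0.036, 0.0], [0.0, 0.001, -1.0]]
force: [-0.3, 0.5, 2.7]
finger_gap: 0.714
```

```bash
python3 -m inch '[{"x":0,"y":0,"z":0.3,"ax":0,"ay":0,"az":0},{"x":0,"y":0,"z":0.8,"ax":0,"ay":0,"az":0},{"x":0,"y":0,"z":1.4,"ax":0,"ay":0,"az":0},{"x":0,"y":0,"z":1.4,"ax":0,"ay":0,"az":0}]'
python3 - <<'E'
from h import *
o=get_obs();print(o["eef_pos"],o["finger_gap"],o["force"])
s=snapshot("side");save(s,"s3");s=snapshot("wrist");save(s,"w3")
E
```

```text
clock: 5.1
eef_pos: [0.5916, 0.1662, 0.2572]
tcp_rot: [[0.036, 0.999, 0.009], [0.999, -0.036, 0.001], [0.001, 0.009, -1.0]]
force: [0.7, 0.1, -0.6]
finger_gap: 0.72
[0.59162685 0.16623097 0.25716444] 0.7202800584718674 [ 0.67033655  0.12712587 -0.60230832]
```

View pics/s3.png

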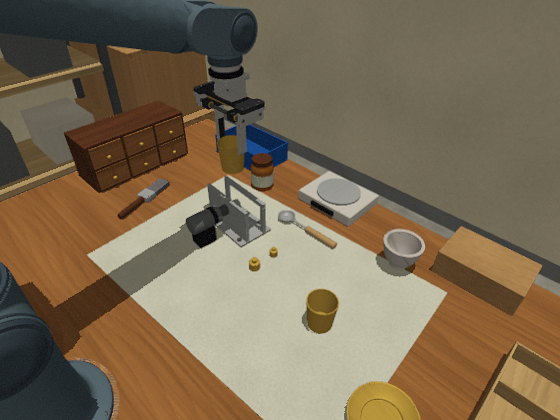

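View pics/w3.png

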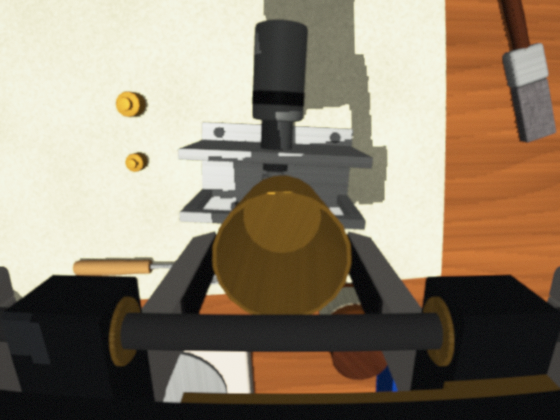

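```bash
python3 -m inch '[{"x":0,"y":-0.4,"z":0,"ax":0,"ay":0,"az":0},{"x":0,"y":-1.0,"z":0,"ax":0,"ay":0,"az":0},{"x":0,"y":-1.7,"z":0,"ax":0,"ay":0,"az":0},{"x":0,"y":-2.4,"z":0,"ax":0,"ay":0,"az":0},{"x":0,"y":-3.2,"z":0,"ax":0,"ay":0,"az":0}]'
python3 -m inch '[{"x":0,"y":-0.8,"z":0,"ax":0,"ay":0,"az":0},{"x":0,"y":-1.6,"z":0,"ax":0,"ay":0,"az":0},{"x":0,"y":-2.4,"z":0,"ax":0,"ay":0,"az":0},{"x":0,"y":-3.2,"z":0,"ax":0,"ay":0,"az":0},{"x":0,"y":-3.7,"z":0,"ax":0,"ay":0,"az":0}]'
python3 -m inch '[{"x":0,"y":-0.4,"z":0,"ax":0,"ay":0,"az":0},{"x":0,"y":-0.7,"z":0,"ax":0,"ay":0,"az":0},{"x":0,"y":-0.7,"z":0,"ax":0,"ay":0,"az":0},{"x":0,"y":-0.7,"z":0,"ax":0,"ay":0,"az":0},{"x":0,"y":-0.7,"z":0,"ax":0,"ay":0,"az":0}]'
python3 - <<'E'
from h import *
o=get_obs();print(o["eef_pos"],o["tcp_rot"][:,2])
s=snapshot("wrist");save(s,"w4");T=wfc(s,o)
for r in cut_out(s,"cup_counter")[:3]+cut_out(s,"cup_parked")[:3]:
    print(r["p"],r["position"],r["mask"].sum(),fitcup([(s,T,r["mask"])],0,[.492,-.217]),fitcup([(s,T,r["mask"])],o["eef_pos"][2]-.0773,o["eef_pos"][:2]))
s=snapshot("side");save(s,"s4");
E
```

```text
clock: 5.7
eef_pos: [0.5879, 0.0052, 0.2491]
tcp_rot: [[0.035, 0.999, -0.004], [0.999, -0.035, 0.001], [0.001, -0.004, -1.0]]
force: [0.6, -0.0, -0.4]
finger_gap: 0.719
clock: 6.2
eef_pos: [0.5879, -0.1812, 0.249]
tcp_rot: [[0.038, 0.999, -0.004], [0.999, -0.038, 0.001], [0.001, -0.004, -1.0]]
force: [0.6, 0.2, -0.1]
finger_gap: 0.718
clock: 6.7
eef_pos: [0.5893, -0.2128, 0.2513]
tcp_rot: [[0.034, 0.999, -0.0], [0.999, -0.034, 0.0], [0.0, -0.0, -1.0]]
force: [0.0, 0.2, -0.7]
finger_gap: 0.719
[ 0.58930769 -0.21280692  0.25133632] [-1.81622429e-04  4.06947955e-04 -9.99999901e-01]
0.82 [272.3, 79.9] 4561 (array([ 0.49066923, -0.21668798]), np.float64(0.6496727933649433)) (array([ 0.58930769, -0.21280692]), np.float64(6.0))
0.59 [254.4, 364.1] 2137 (array([ 0.492, -0.217]), np.float64(6.0)) (array([ 0.58930769, -0.21280692]), np.float64(6.0))
```

View pics/w4.png

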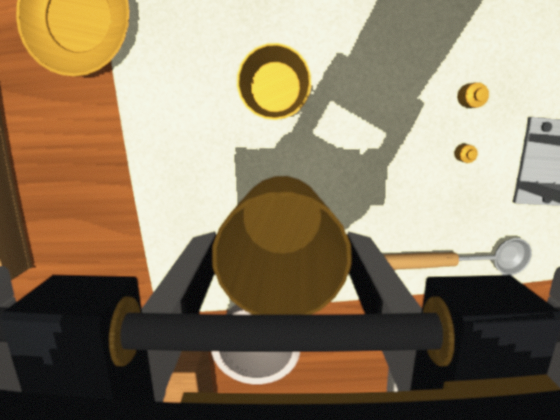

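View pics/s4.png

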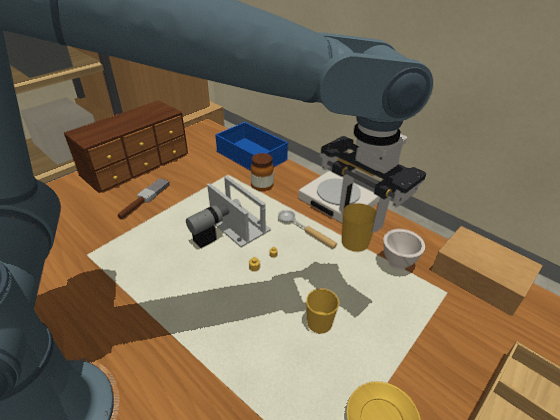

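```bash
python3 -m inch '[{"x":-0.6,"y":-0.03,"z":-0.2,"ax":0,"ay":0,"az":0},{"x":-1.3,"y":-0.06,"z":-0.6,"ax":0,"ay":0,"az":0},{"x":-1.93,"y":-0.08,"z":-1.0,"ax":0,"ay":0,"az":0},{"x":-1.93,"y":-0.08,"z":-1.4,"ax":0,"ay":0,"az":0},{"x":-1.93,"y":-0.08,"z":-1.6,"ax":0,"ay":0,"az":0}]'
python3 -m inch '[{"x":0,"y":0,"z":0,"ax":0,"ay":0,"az":0},{"x":0,"y":0,"z":0,"ax":0,"ay":0,"az":0},{"x":0,"y":0,"z":0,"ax":0,"ay":0,"az":0}]'
python3 - <<'E'
from h import *
o=get_obs();print(o["eef_pos"],o["tcp_rot"][:,2])
z=o["eef_pos"][2]-.0773
for n in ["side","top"]:
    s=snapshot(n);save(s,n[0]+"5");T=wfc(s)
    for k in ["cup_parked","cup_counter"]:
      for r in cut_out(s,k)[:2]:
        print(n,k,r["p"],r["position"],r["mask"].sum(),fitcup([(s,T,r["mask"])],0,[.492,-.217]),fitcup([(s,T,r["mask"])],z,o["eef_pos"][:2]))
    img=s["img"].copy()
    for c,(x,y,zz) in [((255,0,0),(.491,-.217,0)),((0,0,255),(o["eef_pos"][0]-.0017,o["eef_pos"][1],z))]:
        cv2.polylines(img,[cupsil(s,T,x,y,zz).astype(int)],True,c,1)
    c=proj(s,[[.491,-.217,.08]],T)[0].astype(int)
    cr=img[max(c[1]-70,0):c[1]+70,max(c[0]-70,0):c[0]+70]
    cv2.imwrite("pics/z5%s.png"%n,cv2.cvtColor(cv2.resize(cr,None,fx=4,fy=4),cv2.COLOR_RGB2BGR))
E
```

```text
clock: 7.4
eef_pos: [0.4915, -0.2172, 0.1699]
tcp_rot: [[0.036, 0.999, -0.002], [0.999, -0.036, 0.001], [0.001, -0.002, -1.0]]
force: [-1.1, -0.5, -0.9]
finger_gap: 0.717
clock: 7.7
eef_pos: [0.4939, -0.2184, 0.1728]
tcp_rot: [[0.035, 0.999, 0.002], [0.999, -0.035, -0.001], [-0.001, 0.002, -1.0]]
force: [-0.1, 1.1, -0.5]
finger_gap: 0.718
[ 0.49385486 -0.21842534  0.17279116] [ 0.00193942 -0.00138427 -0.99999716]
side cup_counter 0.55 [318.5, 318.7] 796 (array([ 0.49423019, -0.21455045]), np.float64(2.8811816750231976)) (array([ 0.4849673, -0.2200953]), np.float64(4.616646134619962))
side cup_counter 0.5 [253.0, 264.5] 136 (array([ 0.492, -0.217]), np.float64(6.0)) (array([ 0.49385486, -0.21842534]), np.float64(6.0))
```

View pics/z5side.png

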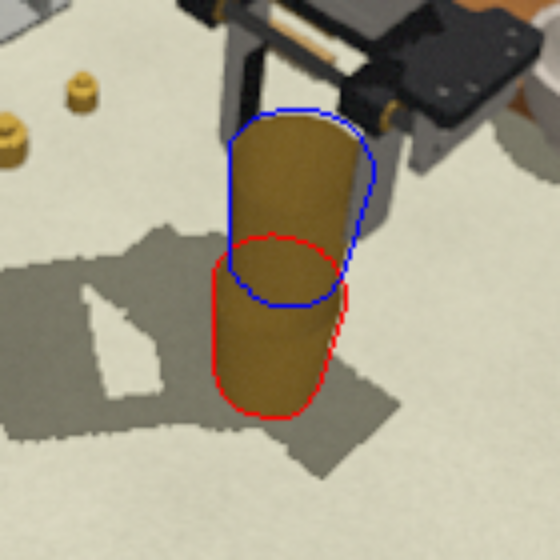

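View pics/z5top.png

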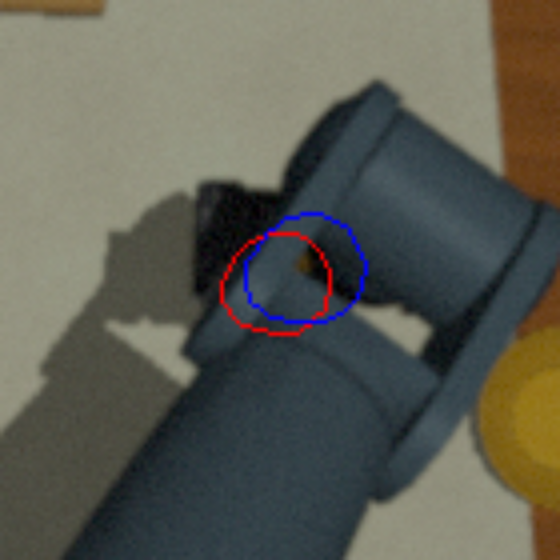

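```bash
python3 -m inch '[{"x":-0.02,"y":0.03,"z":-0.2,"ax":0,"ay":0,"az":0},{"x":-0.02,"y":0.03,"z":-0.4,"ax":0,"ay":0,"az":0},{"x":-0.02,"y":0.03,"z":-0.6,"ax":0,"ay":0,"az":0},{"x":-0.02,"y":0.03,"z":-0.8,"ax":0,"ay":0,"az":0},{"x":-0.02,"y":0.03,"z":-0.9,"ax":0,"ay":0,"az":0}]'
python3 -m inch '[{"x":0,"y":0,"z":-0.1,"ax":0,"ay":0,"az":0},{"x":0,"y":0,"z":-0.2,"ax":0,"ay":0,"az":0},{"x":0,"y":0,"z":-0.2,"ax":0,"ay":0,"az":0},{"x":0,"y":0,"z":-0.2,"ax":0,"ay":0,"az":0}]'
```

```text
clock: 8.5
eef_pos: [0.4912, -0.2161, 0.1248]
tcp_rot: [[0.036, 0.999, -0.001], [0.999, -0.036, 0.001], [0.001, -0.001, -1.0]]
force: [-0.4, -0.4, -0.4]
finger_gap: 0.719
clock: 8.9
eef_pos: [0.4918, -0.2166, 0.1165]
tcp_rot: [[0.036, 0.999, 0.0], [0.999, -0.036, -0.0], [-0.0, 0.0, -1.0]]
force: [0.5, 0.2, -1.3]
finger_gap: 0.714
```

```bash
python3 -m inch '[{"x":0,"y":0,"z":-0.06,"ax":0,"ay":0,"az":0},{"x":0,"y":0,"z":-0.12,"ax":0,"ay":0,"az":0},{"x":0,"y":0,"z":-0.12,"ax":0,"ay":0,"az":0}]'
python3 -m inch '[{"x":0,"y":0,"z":-0.03,"ax":0,"ay":0,"az":0},{"x":0,"y":0,"z":-0.05,"ax":0,"ay":0,"az":0},{"x":0,"y":0,"z":-0.05,"ax":0,"ay":0,"az":0}]'
```

```text
clock: 9.2
eef_pos: [0.4916, -0.2165, 0.1101]
tcp_rot: [[0.036, 0.999, -0.0], [0.999, -0.036, 0.0], [0.0, -0.0, -1.0]]
force: [-0.0, -1.1, -1.6]
finger_gap: 0.717
clock: 9.5
eef_pos: [0.4917, -0.2166, 0.1079]
tcp_rot: [[0.036, 0.999, 0.0], [0.999, -0.036, -0.0], [-0.0, 0.0, -1.0]]
force: [0.1, 0.0, -1.3]
finger_gap: 0.716
```

```bash
python3 -m inch '[{"x":0,"y":0,"z":-0.03,"ax":0,"ay":0,"az":0},{"x":0,"y":0,"z":-0.05,"ax":0,"ay":0,"az":0},{"x":0,"y":0,"z":-0.05,"ax":0,"ay":0,"az":0}]'
python3 - <<'E'
from h import *
s=snapshot("side");save(s,"s6");T=wfc(s)
cv2.imwrite("pics/z6.png",cv2.cvtColor(cv2.resize(s["img"][200:340,250:390],None,fx=4,fy=4),cv2.COLOR_RGB2BGR))
E
```

```text
clock: 9.8
eef_pos: [0.4917, -0.2166, 0.1054]
tcp_rot: [[0.036, 0.999, 0.0], [0.999, -0.036, -0.0], [-0.0, 0.0, -1.0]]
force: [0.9, -0.7, -1.6]
finger_gap: 0.716
```

View pics/z6.png

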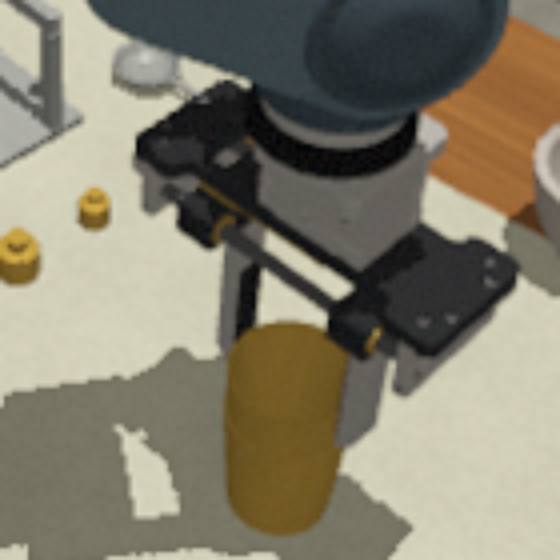

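```bash
python3 -m inch '[{"x":0,"y":0,"z":-0.03,"ax":0,"ay":0,"az":0},{"x":0,"y":0,"z":-0.05,"ax":0,"ay":0,"az":0},{"x":0,"y":0,"z":-0.05,"ax":0,"ay":0,"az":0}]'
```

```text
clock: 10.15
eef_pos: [0.4922, -0.2167, 0.1038]
tcp_rot: [[0.036, 0.999, 0.001], [0.999, -0.036, -0.0], [-0.0, 0.001, -1.0]]
force: [-0.6, 0.7, 3.9]
finger_gap: 0.719
```

Contact felt; releasing and rising straight up.

```bash
python3 -m inch '[{"x":0,"y":0,"z":0,"ax":0,"ay":0,"az":0},{"x":0,"y":0,"z":0,"ax":0,"ay":0,"az":0},{"x":0,"y":0,"z":0,"ax":0,"ay":0,"az":0},{"x":0,"y":0,"z":0,"ax":0,"ay":0,"az":0},{"x":0,"y":0,"z":0,"ax":0,"ay":0,"az":0}]' 1
python3 -m inch '[{"x":0,"y":0,"z":0.4,"ax":0,"ay":0,"az":0},{"x":0,"y":0,"z":0.9,"ax":0,"ay":0,"az":0},{"x":0,"y":0,"z":1.6,"ax":0,"ay":0,"az":0},{"x":0,"y":0,"z":2.4,"ax":0,"ay":0,"az":0},{"x":0,"y":0,"z":3,"ax":0,"ay":0,"az":0}]'
python3 -m inch '[{"x":0.5,"y":0.8,"z":0.3,"ax":0,"ay":0,"az":0},{"x":1,"y":1.6,"z":0.6,"ax":0,"ay":0,"az":0},{"x":1.2,"y":2.4,"z":0.6,"ax":0,"ay":0,"az":0},{"x":1.4,"y":3.2,"z":0.6,"ax":0,"ay":0,"az":0},{"x":1.4,"y":4,"z":0.6,"ax":0,"ay":0,"az":0}]'
python3 - <<'E'
from h import *
for n in ["side","top"]:
    s=snapshot(n);save(s,n[0]+"7");T=wfc(s)
    c=proj(s,[[.491,-.217,.05]],T)[0].astype(int)
    img=s["img"].copy()
    cv2.polylines(img,[cupsil(s,T,.491,-.217,0).astype(int)],True,(255,0,0),1)
    cv2.polylines(img,[cupsil(s,T,.491,-.217,.03).astype(int)],True,(0,0,255),1)
    cr=np.hstack([a[c[1]-45:c[1]+45,c[0]-45:c[0]+45] for a in (s["img"],img)])
    cv2.imwrite("pics/z7%s.png"%n,cv2.cvtColor(cv2.resize(cr,None,fx=4,fy=4),cv2.COLOR_RGB2BGR))
E
```

```text
clock: 10.65
eef_pos: [0.4915, -0.2164, 0.1027]
tcp_rot: [[0.036, 0.999, -0.0], [0.999, -0.036, 0.0], [0.0, -0.0, -1.0]]
force: [0.9, -0.5, -0.3]
finger_gap: 1.001
clock: 11.15
eef_pos: [0.492, -0.2167, 0.2555]
tcp_rot: [[0.036, 0.999, 0.002], [0.999, -0.036, -0.001], [-0.001, 0.002, -1.0]]
force: [-0.0, -0.1, -0.2]
finger_gap: 0.998
clock: 11.65
eef_pos: [0.5622, -0.0149, 0.2829]
tcp_rot: [[0.036, 0.999, 0.0], [0.999, -0.036, 0.0], [0.0, 0.0, -1.0]]
force: [0.1, 0.1, -0.1]
finger_gap: 1.001
```

View pics/z7side.png

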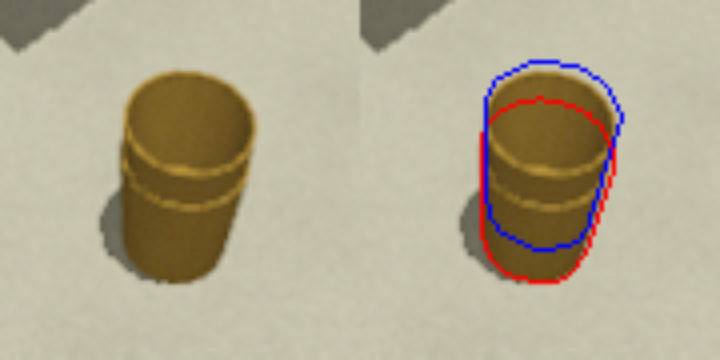

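View pics/z7top.png

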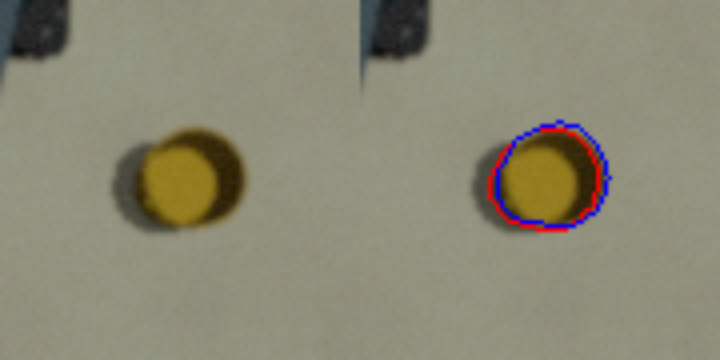

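View pics/s7.png

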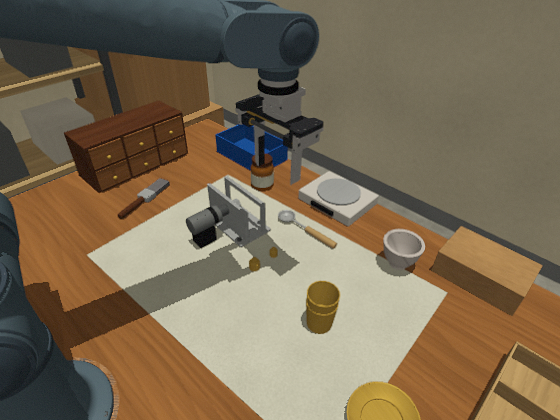

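The cups are nested, upright and concentric (side view, rims at about (322,290) and a ring below). Now the bracket.

```bash
python3 -m inch '[{"x":0.2,"y":0.8,"z":0,"ax":0,"ay":0,"az":0},{"x":0.4,"y":1.6,"z":0,"ax":0,"ay":0,"az":0},{"x":0.6,"y":2.4,"z":0,"ax":0,"ay":0,"az":0},{"x":0.7,"y":3.1,"z":0,"ax":0,"ay":0,"az":0},{"x":0.75,"y":3.5,"z":0,"ax":0,"ay":0,"az":0}]'
python3 -m inch '[{"x":0,"y":0,"z":0,"ax":0,"ay":0,"az":0},{"x":0,"y":0,"z":0,"ax":0,"ay":0,"az":0},{"x":0,"y":0,"z":0,"ax":0,"ay":0,"az":0}]'
python3 - <<'E'
from h import *
o=get_obs();s=snapshot("wrist");save(s,"w8");T=wfc(s,o);print(o["eef_pos"])
np.savez("w8.npz",T=T,img=s["img"],f=s["vertical_fov"],cx=s["cx"],cy=s["cy"],d=s["dist"])
cv2.imwrite("pics/z8.png",cv2.cvtColor(cv2.resize(s["img"][90:300,130:410],None,fx=2.8,fy=2.8),cv2.COLOR_RGB2BGR))
for k,z in [("slot",.105),("bolt_head",.07),("bracket",0)]:
  for r in place_of(s,k)[:2]: print(k,r["p"],r["position"],onz(s,r["position"],T,z))
E
```

```text
clock: 12.25
eef_pos: [0.5995, 0.1599, 0.2826]
tcp_rot: [[0.034, 0.999, -0.0], [0.999, -0.034, -0.0], [-0.0, -0.0, -1.0]]
force: [-0.7, 0.9, 0.3]
finger_gap: 1.001
clock: 12.55
eef_pos: [0.5993, 0.1571, 0.2828]
tcp_rot: [[0.037, 0.999, -0.0], [0.999, -0.037, -0.0], [-0.0, -0.0, -1.0]]
force: [-0.3, -0.6, 0.9]
finger_gap: 1.0
[0.5992916  0.15706803 0.28283587]
slot 0.88 [285.3, 177.8] [0.5899648  0.16115766 0.105     ]
bolt_head 0.65 [283.3, 169.8] [0.58782499 0.15947873 0.07      ]
bracket 0.94 [282.9, 162.9] [0.59050154 0.1592185  0.        ]
```

View pics/z8.png

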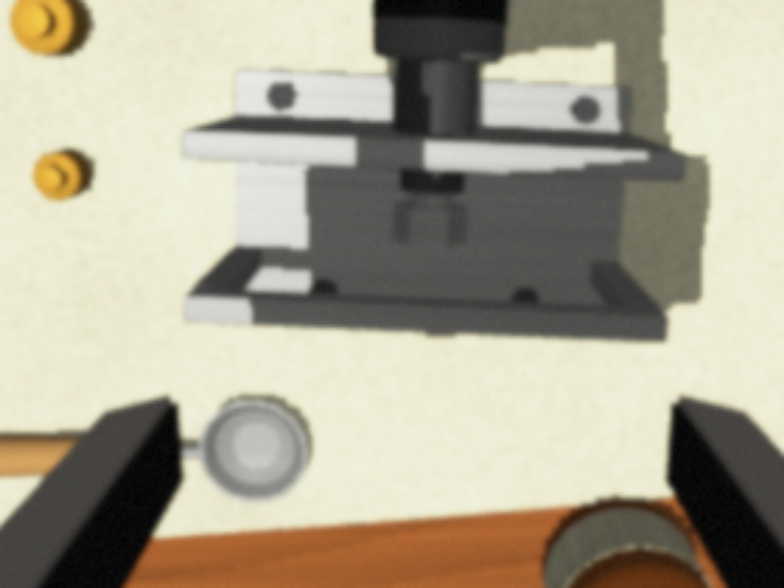

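```bash
cat > fb.py <<'E'
from h import *
from scipy.optimize import least_squares
d=np.load("w8.npz");s=dict(vertical_fov=float(d["f"]),cx=float(d["cx"]),cy=float(d["cy"]),dist=d["d"]);T=d["T"]
z=np.array([(183,130),(183,157),(685,155),(685,181),(185,296),(185,321),(666,314),(666,340)],float)
px=z/2.8+[130,90]
B=np.array([(-33.5,-85),(-23.5,-85),(-33.5,85),(-23.5,85),(23.5,-85),(33.5,-85),(23.5,85),(33.5,85)])/1e3
def pts(p,B=B,h=.105):
    c,sn=np.cos(p[2]),np.sin(p[2]);return np.c_[p[0]+c*B[:,0]-sn*B[:,1],p[1]+sn*B[:,0]+c*B[:,1],np.full(len(B),h)]
r=least_squares(lambda p:(proj(s,pts(p),T)-px).ravel(),[.589,.161,-.04],loss="soft_l1")
print(r.x,np.degrees(r.x[2]));print((proj(s,pts(r.x),T)-px).round(1).tolist())
print("bolt", (proj(s,[[r.x[0],r.x[1],.07]],T)))
img=d["img"].copy()
for p in proj(s,pts(r.x),T): cv2.circle(img,tuple(int(v) for v in p.round()),1,(255,0,0),-1)
for p in proj(s,[[r.x[0],r.x[1],.07]],T): cv2.circle(img,tuple(int(v) for v in p.round()),1,(0,255,0),-1)
cv2.imwrite("pics/z8b.png",cv2.cvtColor(cv2.resize(img[90:300,130:410],None,fx=2.8,fy=2.8),cv2.COLOR_RGB2BGR))
E
python3 fb.py
```

```text
[ 0.58714343  0.15975982 -0.08179124] -4.68629274086526
[[-0.2, -0.3], [-0.1, 0.7], [0.4, -1.1], [-0.7, 0.1], [-0.2, -0.7], [-0.1, 0.2], [1.1, 0.3], [0.0, 0.8]]
bolt [[283.5427917  169.15168624]]
```

View pics/z8b.png

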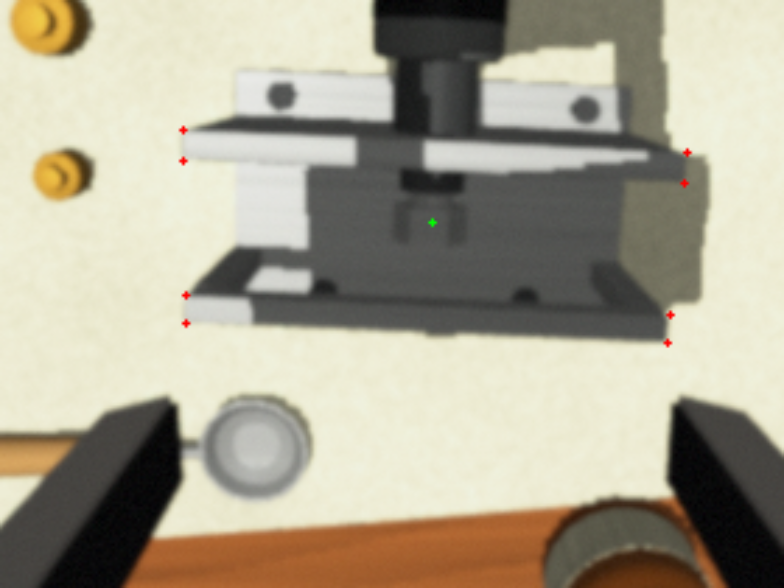

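```bash
python3 -m inch '[{"x":-0.12,"y":0.03,"z":-0.4,"ax":0,"ay":0,"az":-0.25},{"x":-0.24,"y":0.05,"z":-1,"ax":0,"ay":0,"az":-0.52},{"x":-0.24,"y":0.05,"z":-1.7,"ax":0,"ay":0,"az":-0.52},{"x":-0.24,"y":0.05,"z":-2.3,"ax":0,"ay":0,"az":-0.52},{"x":-0.24,"y":0.05,"z":-2.5,"ax":0,"ay":0,"az":-0.52}]' 0.65
python3 -m inch '[{"x":0,"y":0,"z":0,"ax":0,"ay":0,"az":0},{"x":0,"y":0,"z":0,"ax":0,"ay":0,"az":0},{"x":0,"y":0,"z":0,"ax":0,"ay":0,"az":0}]'
python3 - <<'E'
from h import *
o=get_obs();s=snapshot("wrist");save(s,"w9");print(o["eef_pos"],o["tcp_rot"],o["finger_gap"])
s=snapshot("side");save(s,"s9")
cv2.imwrite("pics/z9.png",cv2.cvtColor(cv2.resize(s["img"][90:270,150:350],None,fx=3,fy=3),cv2.COLOR_RGB2BGR))
E
```

```text
clock: 13.25
eef_pos: [0.585, 0.1604, 0.1543]
tcp_rot: [[0.082, 0.997, -0.006], [0.997, -0.082, -0.001], [-0.001, -0.006, -1.0]]
force: [-0.3, 0.0, -0.4]
finger_gap: 0.657
clock: 13.55
eef_pos: [0.5886, 0.161, 0.1603]
tcp_rot: [[0.081, 0.997, 0.004], [0.997, -0.081, 0.0], [0.001, 0.004, -1.0]]
force: [-0.2, -0.1, 0.8]
finger_gap: 0.654
[0.5886187  0.16104108 0.16026739] [[ 8.10901550e-02  9.96699398e-01  3.83372491e-03]
 [ 9.96706589e-01 -8.10918628e-02  2.91877923e-04]
 [ 6.01798444e-04  3.79743045e-03 -9.99992609e-01]] 0.6538752381311167
```

View pics/w9.png

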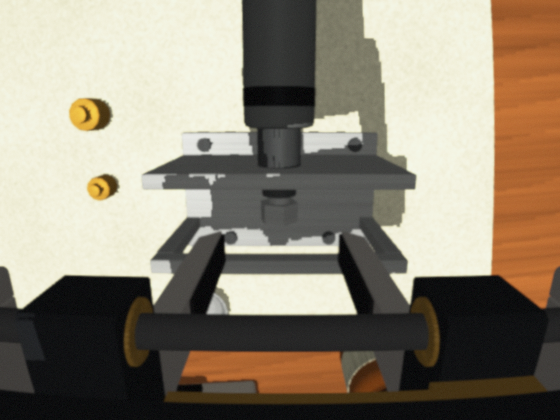

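View pics/z9.png

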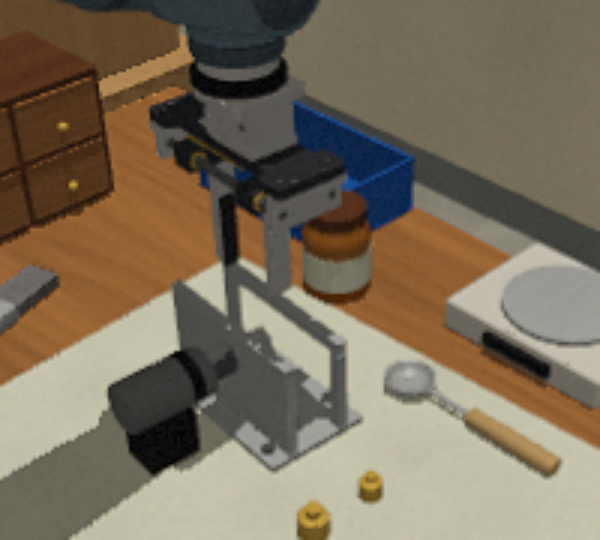

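```bash
python3 -m inch '[{"x":-0.02,"y":-0.02,"z":-0.3,"ax":0,"ay":0,"az":0},{"x":-0.02,"y":-0.02,"z":-0.7,"ax":0,"ay":0,"az":0},{"x":-0.02,"y":-0.02,"z":-1.0,"ax":0,"ay":0,"az":0},{"x":-0.02,"y":-0.02,"z":-1.2,"ax":0,"ay":0,"az":0},{"x":-0.02,"y":-0.02,"z":-1.2,"ax":0,"ay":0,"az":0}]'
python3 -m inch '[{"x":0,"y":0,"z":-0.2,"ax":0,"ay":0,"az":0},{"x":0,"y":0,"z":-0.4,"ax":0,"ay":0,"az":0},{"x":0,"y":0,"z":-0.54,"ax":0,"ay":0,"az":0},{"x":0,"y":0,"z":-0.54,"ax":0,"ay":0,"az":0},{"x":0,"y":0,"z":-0.54,"ax":0,"ay":0,"az":0}]'
python3 - <<'E'
from h import *
s=snapshot("wrist");save(s,"w10")
cv2.imwrite("pics/z10.png",cv2.cvtColor(cv2.resize(s["img"][130:310,160:400],None,fx=3,fy=3),cv2.COLOR_RGB2BGR))
E
```

```text
clock: 14.15
eef_pos: [0.5849, 0.1599, 0.0957]
tcp_rot: [[0.081, 0.997, -0.004], [0.997, -0.081, -0.0], [-0.001, -0.004, -1.0]]
force: [-0.1, 0.2, 0.2]
finger_gap: 0.65
clock: 14.65
eef_pos: [0.5862, 0.16, 0.0708]
tcp_rot: [[0.081, 0.997, -0.0], [0.997, -0.081, -0.0], [-0.0, -0.0, -1.0]]
force: [0.2, -0.2, 0.5]
finger_gap: 0.647
```

View pics/z10.png

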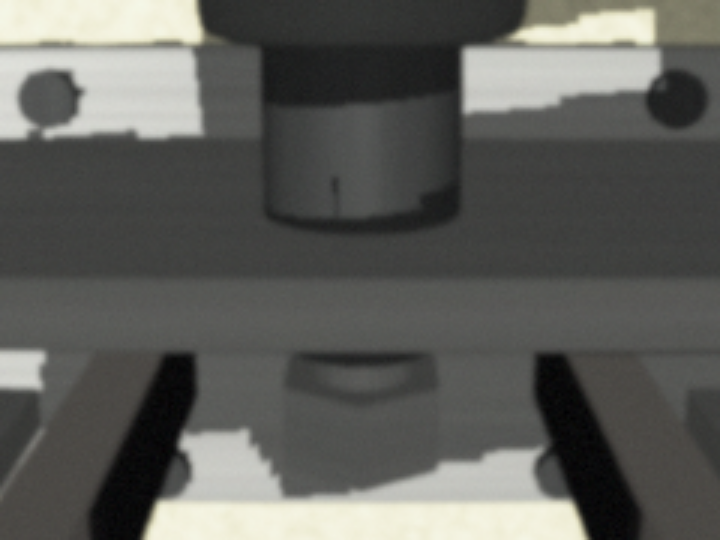

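The fingers flank the head (zoom column ~360, fingers at ~180 and ~550). Closing with 40 N.

```bash
python3 -m inch '[{"x":0,"y":0,"z":0,"ax":0,"ay":0,"az":0},{"x":0,"y":0,"z":0,"ax":0,"ay":0,"az":0},{"x":0,"y":0,"z":0,"ax":0,"ay":0,"az":0},{"x":0,"y":0,"z":0,"ax":0,"ay":0,"az":0},{"x":0,"y":0,"z":0,"ax":0,"ay":0,"az":0}]' 0 40
python3 -m inch '[{"x":0,"y":0,"z":0,"ax":0,"ay":0,"az":0},{"x":0,"y":0,"z":0,"ax":0,"ay":0,"az":0},{"x":0,"y":0,"z":0,"ax":0,"ay":0,"az":0},{"x":0,"y":0,"z":0,"ax":0,"ay":0,"az":0},{"x":0,"y":0,"z":0,"ax":0,"ay":0,"az":0}]'
python3 -m inch '[{"x":0,"y":0,"z":0,"ax":0,"ay":0,"az":0},{"x":0,"y":0,"z":0,"ax":0,"ay":0,"az":0},{"x":0,"y":0,"z":0,"ax":0,"ay":0,"az":0},{"x":0,"y":0,"z":0,"ax":0,"ay":0,"az":0},{"x":0,"y":0,"z":0,"ax":0,"ay":0,"az":0}]'
python3 - <<'E'
from h import *
s=snapshot("wrist");a=s["img"][130:310,160:400]
s=snapshot("side");save(s,"s11")
cv2.imwrite("pics/z11.png",cv2.cvtColor(cv2.resize(a,None,fx=3,fy=3),cv2.COLOR_RGB2BGR))
E
```

```text
clock: 15.2
eef_pos: [0.5862, 0.1595, 0.071]
tcp_rot: [[0.081, 0.997, -0.0], [0.997, -0.081, -0.001], [-0.001, 0.0, -1.0]]
force: [-0.2, -4.7, 1.9]
finger_gap: 0.264
clock: 15.7
eef_pos: [0.5862, 0.1596, 0.071]
tcp_rot: [[0.081, 0.997, -0.0], [0.997, -0.081, -0.001], [-0.001, -0.0, -1.0]]
force: [-1.1, -4.3, 2.0]
finger_gap: 0.258
clock: 16.2
eef_pos: [0.5862, 0.1595, 0.071]
tcp_rot: [[0.081, 0.997, -0.0], [0.997, -0.081, -0.001], [-0.001, -0.0, -1.0]]
force: [-0.6, -4.6, 1.7]
finger_gap: 0.256
```

View pics/z11.png

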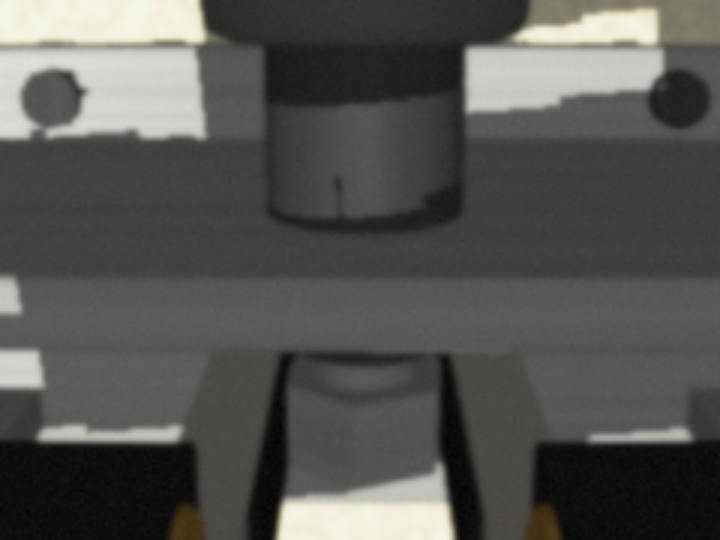

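View pics/s11.png

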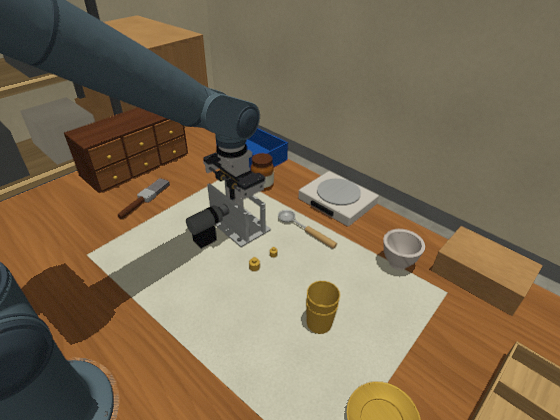

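```bash
python3 -m inch '[{"x":0,"y":0,"z":0,"ax":0,"ay":0,"az":0},{"x":0,"y":0,"z":0,"ax":0,"ay":0,"az":0},{"x":0,"y":0,"z":0,"ax":0,"ay":0,"az":0},{"x":0,"y":0,"z":0,"ax":0,"ay":0,"az":0},{"x":0,"y":0,"z":0,"ax":0,"ay":0,"az":0}]'
python3 -c "
from station import *
print(get_obs()['finger_gap']);print(sign_off())"
```

```text
clock: 16.8
eef_pos: [0.5862, 0.1596, 0.071]
tcp_rot: [[0.081, 0.997, -0.0], [0.997, -0.081, -0.001], [-0.001, -0.0, -1.0]]
force: [-1.1, -4.7, 1.0]
finger_gap: 0.255
0.2551191070621786
the job is handed in; nothing more can be done
None
```

I nested the parked cup in the counter cup and let go of it. I then reached down through the slot and gripped the bolt head on its flats with 40 N, and handed in at 16.8 s; sign-off gives no verdict.

- **Cups:** the side and top views, taken after release, show them concentric and upright. By eye, the upper cup stands about 26 mm up, a little below the nominal 30 mm but inside the 10 to 42 mm range.
- **Bolt grip:** the gripper opening stayed at about 0.256 (24 mm, the across-flats size) for over a second. From that I take it the bolt has stopped; I did not measure its speed directly. The grasp point is about 2 mm from the bolt head's estimated centre. The wrist force was about 5 N, mostly sideways.
- **Other things:** in the last side view the jar, mortar, dish, weights, scoop and brush look where they were at the start. I did not measure their positions again.

No check failed. The trained networks missed the counter cup in the first top view. While I was lowering the held cup they found nothing in the top view and gave only a poor fit in the side view. There I went by the outlines drawn over the picture and the contact force (about 4 N) instead.

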